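# Unclip the orange filter cassette and store it

## Robot

A 7-joint arm with a two-finger parallel gripper is mounted at the origin on the work surface. World frame = base frame: x ahead of the robot, y to its left, z up, the work surface at z = 0. Lengths are in m, angles in rad, forces in N, time in s.
With the tool pointing down it reaches from about 0.4 to 0.85 m from the base axis. Payload 10.4 kg.
Tool frame: the origin (TCP) lies midway between the tips of the shut fingers; the grasp point (between the pads) lies 19 mm behind it; z points along the fingers, y is the line along which they close (so a half turn about z gives the same grasp; the last joint's range is limited). The gripper opens to 87 mm and grips with 3 to 60 N. Pads are 19 mm wide; open, the fingers measure 117 mm over their backs; the gripper's body (75 mm by 190 mm) begins 51 mm behind the grasp point.
Start: joints at [1.303, 0.332, -0.065, 1.46, 0.022, 1.35, -0.088], TCP at [0.151, -0.606, 0.223] pointing down, gripper open.
Joint ranges: [-2.6, 2.6], [-0.5, 2.12], [-1.47, 1.34], [0.16, 2.42], [-1.27, 4.41], [0.06, 2.06], [-2.6, 2.6]. Speed limits (rad/s): [2.22, 2.22, 2.79, 2.79, 3.14, 3.14, 3.14].

## Interface

Orientations are given as a unit quaternion [x, y, z, w].
In Python, from bench import sensors, eyes, order gives the robot as it stands.
- The arm moves only by the tool arm_command, never from a script. Its argument "steps" is a list of rows, each an object with "rot": the turn, a rotation vector about the world's x, y, z in degrees, a list of three; "slide": the shift along the world's x, y, z in m, a list of three; "grip": the opening, from 0 (shut) to 1 (fully open). A call has exactly 8 rows; each row shifts and turns the commanded pose from where the row before left it; what a row does not reach is not made up. A row lasts 1/8 s, in which the tool goes at most 62.5 mm and 10.7 degrees, less where a joint would pass 70% of its speed; a pose out of reach is approached as far as the arm can. A call with a gripper value outside its range is refused whole. The fingers move at their own pace and stop on an object; "newtons" is the grip in N (left out, the last holds). Time passes only in rows, so rows that do not move let the fingers close, or fill a call up. It gives the time, the measured TCP pose, the force, the opening and the grip force at its end, in the units of the state.
- sensors.read_state(): the state, without advancing time (a new reading comes with each control period).
- eyes.camera(name): name is "side" or "top"; returns a dict with "pixels" (480x640x3 uint8, red, green, blue), "intrinsics" (3x3 intrinsics, pixels), "pose" (4x4, takes a point from camera to world coordinates). Camera axes: x right, y down, z forward; pixel columns grow to the right and rows downward; lengths in m; the calibration is good to about 2 mm. A picture is of the moment at which its call begins. There is no depth.
- order.close_job(): hands the job in; it is judged then, once.
Trained networks look in a picture, given as the dict that the camera call returned (one of the last four; its "shot" number tells which), for a name from the list of things; names that differ only in an ending like _2 or _b are one class to them, and where a whole thing is asked for, a point or a joint stands for the part that bears it (a point fixed in the world has none). Each returns a list of dicts, best first, with "conf" (0 to 1); they miss things now and then, are a little off and sometimes report something else, mostly with a low value. They report only what shows in the picture. A call takes as long as a camera call.
- eyes.look_for(name, picture): "bbox" ([left, top, right, bottom] in pixels, round what is visible of it).
The state is a dict: "time": time; "joint_positions": joint angles; "joint_vel": joint speeds; "joint_torque": joint torques, N m; "ee_pos": TCP position; "eef_rot": TCP orientation; "ft_force": force on the tool from outside, world axes, zero at the start; "torque": the same for the moment, N m; "width": finger opening in m; "grip_force": force on a finger pad.
Only numpy, scipy, OpenCV 4.12 (cv2) and the standard library are available. Lean on these libraries where they do the work, as an engineer would, in place of code of your own. Each camera call takes 0.05 s, during which the arm holds its last target. There are 200 camera calls.

## Task

One of the three filter cassettes snapped into the carrier on the microscopy bench has orange tabs and an orange top. Pinch its two sprung tabs together to free it, lift it out, and set it down gently, not dropped, standing upright on its foot in the blue tray; then let go.

Things in the scene. Friction and masses are not known exactly. Their poses are not given: they have to be found in the camera images.
- orange_cassette: Black cassette, orange top and two orange sprung tabs; 74 mm tall, foot 36 x 48 mm, 0.13 kg. Origin: centre of its underside; z up, y across the tabs (pinch along y; a half turn looks the same). Tabs: upright plates 26 mm wide in x, 14 to 70 mm above the underside, 52 mm over their outsides, 40 mm pushed fully in. Clipped in the carrier with its underside 6 mm above the bench.
- orange_tab_left (a joint): The orange cassette's tab on its +y side: 0 = out (at rest), grows as it is pushed in, 0.006 m = fully in. Takes 2 N to start, 5 N fully in (grip with 15 to 40 N); springs back. A barb low on the tab is held under the carrier's lip until both tabs are 4 mm in, better fully in.
- orange_tab_right (a joint): The orange cassette's tab on its -y side: same values and behaviour.
- carrier: Grey fixed carrier with bright lips, 230 x 100 mm, 37 mm high (31 mm above the cassettes' undersides; the tabs stick out above that). Origin: centre of its underside. It holds three cassettes of one shape, 70 mm apart along its x, pinched along its y: orange, green, white, in any order. Lift 40 mm straight up to clear it, 80 mm to pass the neighbours.
- tray: Empty blue square open tray fixed to the bench, 118 x 118 mm outside, 22 mm high, walls 4 mm, floor 4 mm thick (inside 110 x 110 mm). Origin at the centre of its underside, z up, x and y along its sides.

How it is judged:
By the outcome, as a careful person would: the job done as asked, in the order asked, and still so for the second after the job is handed in, with the robot touching nothing.
It also fails if it takes over 42 s, if anything falls off the work surface, if the arm or the gripper's body presses on something with over 40 N, if the wrist force passes 120 N, or if a joint passes its speed limit or range.

## Working session

There is one attempt and no reset: what is moved stays moved. The work goes in short steps, Python scripts to look and compute and a tool call to move; the robot and the scene stay as the last step left them, time stands still between calls to the robot, and variables do not carry over. Pictures are saved under pics/ and viewed, at most 10 in all, crops included, and the job is handed in when it is done.

Besides the shell and the picture viewer there is one more tool, called by a JSON object that holds its "method" and its "body", one argument or row to a line. arm_command: Moves the arm, as the interface text tells. Its arguments: {"type":"object","properties":{"steps":{"type":"array","items":{"type":"object","properties":{"rot":{"type":"array","items":{"type":"number"}},"slide":{"type":"array","items":{"type":"number"}},"grip":{"type":"number"}}}},"newtons":{"type":"number"}},"required":["steps"]}

```bash
mkdir -p pics; python3 - <<'E'
from bench import sensors, eyes
import cv2
s=sensors.read_state();print(s['time'],s['ee_pos'],s['eef_rot'],s['width'])
for n in('top','side'):
    p=eyes.camera(n);cv2.imwrite(f'pics/{n}0.png',p['pixels'][:,:,::-1])
    print(n,p['intrinsics'].tolist(),p['pose'].round(4).tolist())
    for t in('orange_cassette','carrier','tray'):
        print(t,[(d['bbox'],round(d['conf'],2)) for d in eyes.look_for(t,p)[:3]])
E
```

```text
0.0 [ 0.15136632 -0.60599325  0.22176385] [ 9.92518656e-01  1.22091049e-01 -1.20364815e-04 -6.91923681e-04] 0.08684200831104355
top [[452.94843772577013, 0.0, 315.68646378155495], [0.0, 452.94843772577013, 235.31179883839073], [0.0, 0.0, 1.0]] [[0.0247, -0.9901, 0.1384, 0.4401], [-0.9993, -0.0285, -0.0255, 0.002], [0.0292, -0.1377, -0.99, 0.6896], [0.0, 0.0, 0.0, 1.0]]
orange_cassette [([505.0, 200.6, 549.2, 243.4], 0.6)]
carrier [([391.3, 178.1, 544.8, 268.3], 0.93)]
tray [([137.9, 222.4, 226.6, 304.2], 0.78)]
side [[521.5585166048332, 0.0, 323.92739866279067], [0.0, 521.5585166048332, 249.88322983271166], [0.0, 0.0, 1.0]] [[-0.9561, -0.2208, 0.1928, 0.3896], [-0.2931, 0.7134, -0.6366, 0.5137], [0.003, -0.6651, -0.7467, 0.6578], [0.0, 0.0, 0.0, 1.0]]
orange_cassette [([353.1, 114.7, 379.3, 153.7], 0.92)]
carrier [([301.7, 135.5, 394.8, 220.0], 0.63)]
tray [([268.5, 332.1, 367.9, 430.6], 0.65)]
```

View pics/top0.png

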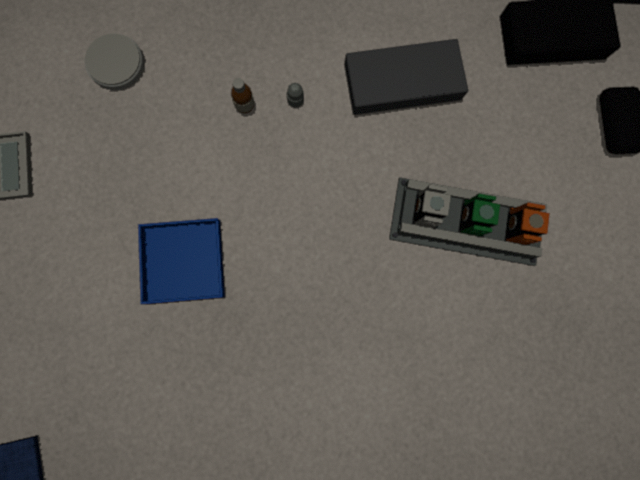

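View pics/side0.png

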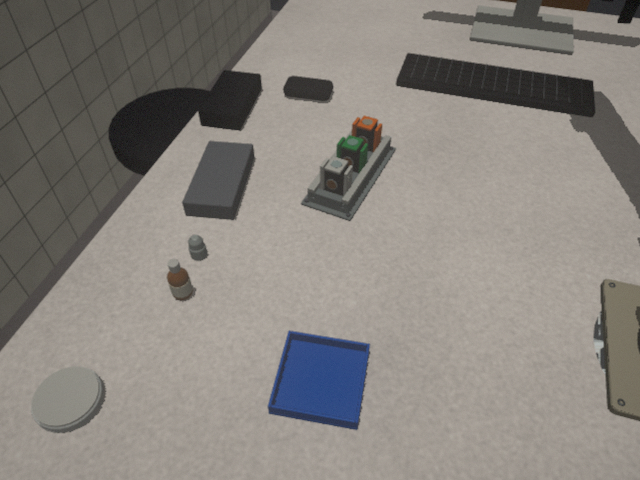

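The orange cassette is the right-most in the top view, around (535,222), then green (485,213) and white (435,205). The tray is at (181,261). I'll enlarge the carrier.

```bash
python3 - <<'E'
import cv2,numpy as np
a=cv2.imread('pics/top0.png')[170:275,380:560];b=cv2.imread('pics/side0.png')[100:230,290:410]
a=cv2.resize(a,None,fx=4.4,fy=4.4,interpolation=cv2.INTER_CUBIC)
print(a.shape)
cv2.imwrite('pics/c1.png',cv2.convertScaleAbs(a,alpha=1.8))
E
```

```text
(462, 792, 3)
```

View pics/c1.png

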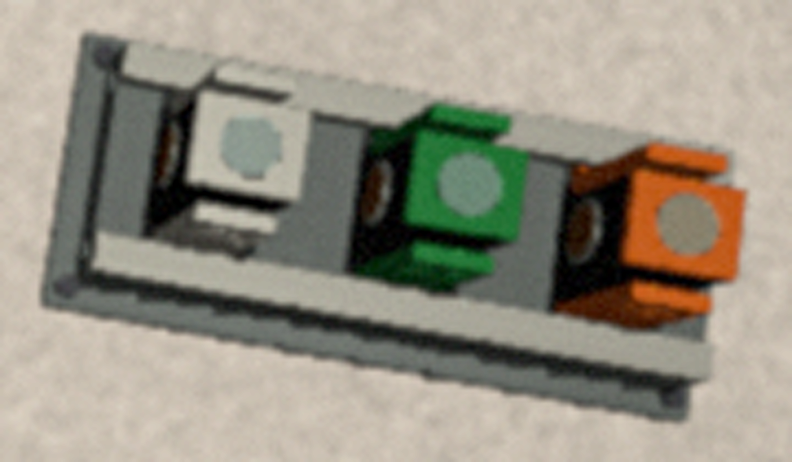

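Top discs in the crop are white (250,149), green (470,184) and orange (688,223). The carrier's front base edge runs from (42,303) to (688,418).

```bash
cat > h.py <<'E'
import numpy as np
def ray(p,uv,z):
    d=np.linalg.inv(p['intrinsics'])@[uv[0],uv[1],1]; d=p['pose'][:3,:3]@d; o=p['pose'][:3,3]
    return (o+d*(z-o[2])/d[2])[:2]
E
python3 - <<'E'
from bench import sensors,eyes
from h import *
p=eyes.camera('top');q=eyes.camera('side')
f=lambda u,v:(380+(u+.5)/4.4-.5,170+(v+.5)/4.4-.5)
W,G,O=[ray(p,f(*x),.080) for x in((250,149),(470,184),(688,223))]
print(W,G,O,'spacing',np.linalg.norm(G-W),np.linalg.norm(O-G))
ang=lambda d:np.degrees(np.arctan2(d[1],d[0]))
print('axis from discs',ang(W-O))
a,b,c=[ray(p,f(*x),.003) for x in((85,35),(42,303),(688,418))]
print('corners',a,b,c,'axis',ang(b-c),'len',np.linalg.norm(b-c),np.linalg.norm(a-b),'centre',(a+c)/2)
t=[ray(p,x,.022) for x in((138,224),(219,219),(223,297),(141,304))]
print('tray',np.mean(t,0),ang(t[0]-t[1]),[np.linalg.norm(t[i]-t[i-1]) for i in range(4)])
print('side tray',np.mean([ray(q,x,.022) for x in((290,333),(370,346),(359,425),(270,411))],0))
d=np.array(eyes.look_for('orange_cassette',q)[0]['bbox']);print('side orange top approx',ray(q,(366,121.5),.080))
from scipy.spatial.transform import Rotation as R
print(R.from_quat(sensors.read_state()['eef_rot']).as_matrix().round(3).tolist(), sensors.read_state()['joint_positions'])
E
```

```text
[ 0.57463204 -0.17963448] [ 0.5655472  -0.24929436] [ 0.55514808 -0.3183745 ] spacing 0.07024978967007234 0.06985847930334968
axis from discs 82.00594560817298
corners [ 0.63123015 -0.14384446] [ 0.53446437 -0.12867217] [ 0.50036212 -0.35585255] axis 81.4630195281222 len 0.22972568571336527 0.09794802006205394 centre [ 0.56579613 -0.2498485 ]
tray [0.49049516 0.1821187 ] 95.32135406116414 [np.float64(0.11729591168007303), np.float64(0.11897933832447427), np.float64(0.11527592964950627), np.float64(0.11774208535207843)]
side tray [0.4891273  0.18998728]
side orange top approx [ 0.55814757 -0.31494592]
[[0.97, 0.242, 0.0], [0.242, -0.97, -0.0], [-0.0, 0.0, -1.0]] [ 1.30338336  0.332203   -0.06470678  1.46014449  0.02162322  1.3498931
 -0.08851974]
```

{"method": "arm_command", "body": {
  "steps": [
    {"rot": [0, 0, 7], "slide": [0.04, 0.03, 0], "grip": 1},
    {"rot": [0, 0, 7], "slide": [0.04, 0.03, 0], "grip": 1},
    {"rot": [0, 0, 7], "slide": [0.04, 0.03, 0], "grip": 1},
    {"rot": [0, 0, 7], "slide": [0.04, 0.03, 0], "grip": 1},
    {"rot": [0, 0, 7], "slide": [0.04, 0.03, 0], "grip": 1},
    {"rot": [0, 0, 7], "slide": [0.04, 0.03, 0], "grip": 1},
    {"rot": [0, 0, 7], "slide": [0.04, 0.03, 0], "grip": 1},
    {"rot": [0, 0, 7], "slide": [0.04, 0.03, 0], "grip": 1}
  ]
}}

```text
time: 1.55
ee_pos: [0.4726, -0.3654, 0.2228]
eef_rot: [0.818, 0.575, 0.0, 0.0]
ft_force: [-0.8, -0.1, -0.1]
width: 0.087
grip_force: 0.0
```

{"method": "arm_command", "body": {
  "steps": [
    {"rot": [0, 0, 4], "slide": [0.028, 0.016, 0], "grip": 1},
    {"rot": [0, 0, 4], "slide": [0.028, 0.016, 0], "grip": 1},
    {"rot": [0, 0, 3.8], "slide": [0.027, 0.015, -0.02], "grip": 1},
    {"slide": [0, 0, -0.02], "grip": 1},
    {"slide": [0, 0, -0.02], "grip": 1},
    {"slide": [0, 0, -0.01], "grip": 1},
    {"grip": 1},
    {"grip": 1}
  ]
}}

```text
schema error: expected keys rot, slide, grip
```

```bash
python3 - <<'E'
from bench import sensors,eyes
import cv2,numpy as np
s=sensors.read_state();print(s['ee_pos'],s['eef_rot'],s['ft_force'])
p=eyes.camera('top');q=eyes.camera('side')
a=cv2.resize(p['pixels'][120:320,400:600],(400,400),interpolation=2)
b=cv2.resize(q['pixels'][20:220,270:470],(400,400),interpolation=2)
cv2.imwrite('pics/m1.png',cv2.convertScaleAbs(np.hstack([a,b])[:,:,::-1],alpha=1.6))
E
```

```text
[ 0.47263121 -0.36539038  0.22280454] [8.17932632e-01 5.75313945e-01 4.43808379e-05 2.68575053e-04] [-0.81859457 -0.14267851 -0.09229996]
```

View pics/m1.png

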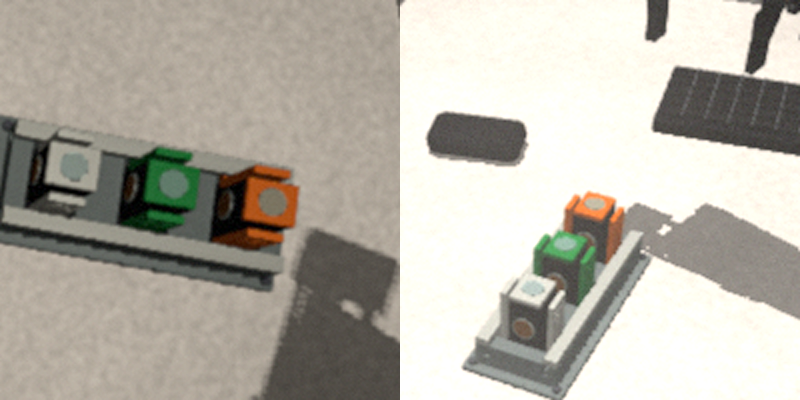

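The move was refused because every row needs all three keys. The picture shows the arm still short of the carrier, with the orange cassette undisturbed (side-view disc at about (368,121)). I'll resend it with full rows.

{"method": "arm_command", "body": {
  "steps": [
    {"rot": [0, 0, 4], "slide": [0.028, 0.016, 0], "grip": 1},
    {"rot": [0, 0, 4], "slide": [0.028, 0.016, 0], "grip": 1},
    {"rot": [0, 0, 3.8], "slide": [0.027, 0.015, -0.02], "grip": 1},
    {"rot": [0, 0, 0], "slide": [0, 0, -0.02], "grip": 1},
    {"rot": [0, 0, 0], "slide": [0, 0, -0.02], "grip": 1},
    {"rot": [0, 0, 0], "slide": [0, 0, -0.02], "grip": 1},
    {"rot": [0, 0, 0], "slide": [0, 0, -0.02], "grip": 1},
    {"rot": [0, 0, 0], "slide": [0, 0, 0], "grip": 1}
  ]
}}

```text
time: 2.65
ee_pos: [0.5532, -0.3193, 0.1206]
eef_rot: [0.756, 0.655, -0.001, -0.001]
ft_force: [0.2, -0.2, 0.6]
width: 0.0872
grip_force: 0.0
```

```bash
python3 - <<'E'
from bench import sensors,eyes
import cv2,numpy as np
s=sensors.read_state();print(s['time'],s['ee_pos'],s['eef_rot'],s['ft_force'])
p=eyes.camera('top');q=eyes.camera('side')
for n,c in(('top',p),('side',q)):
    T=np.linalg.inv(c['pose']);
    for z in(0,.019): 
        x=c['intrinsics']@(T@[*s['ee_pos'][:2],s['ee_pos'][2]+z,1])[:3];print(n,x[:2]/x[2])
a=cv2.resize(p['pixels'][120:320,400:600],(400,400),interpolation=2)
b=cv2.resize(q['pixels'][20:220,270:470],(400,400),interpolation=2)
cv2.imwrite('pics/m2.png',cv2.convertScaleAbs(np.hstack([a,b])[:,:,::-1],alpha=1.6))
E
```

```text
2.65 [ 0.55320691 -0.31932426  0.12059589] [ 7.55930050e-01  6.54650665e-01 -5.48964686e-04 -1.40207885e-03] [ 0.19067683 -0.19090995  0.56580424]
top [552.75537063 216.45306597]
top [561.04271724 213.74414264]
side [370.56396988 101.97772409]
side [371.2927944   92.81895467]
```

View pics/m2.png

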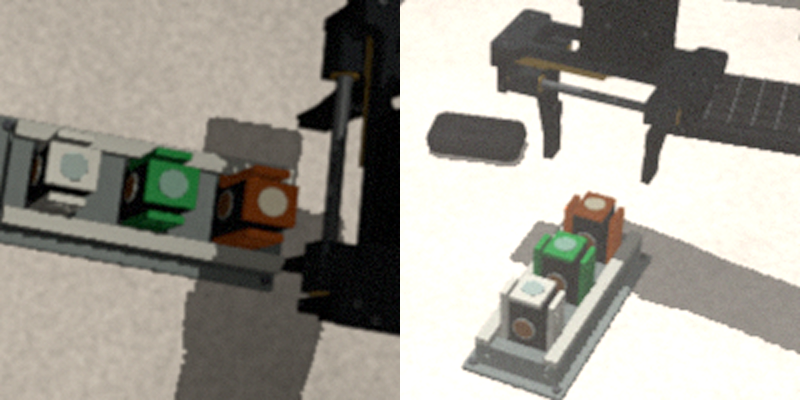

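The fingertips straddle the orange cassette, at about (550,155) and (648,180) in the right crop, and agree with the projected TCP. I'll descend with a 2 mm correction.

{"method": "arm_command", "body": {
  "steps": [
    {"rot": [0, 0, 0], "slide": [0.0025, 0.0015, -0.01], "grip": 1},
    {"rot": [0, 0, 0], "slide": [0, 0, -0.015], "grip": 1},
    {"rot": [0, 0, 0], "slide": [0, 0, -0.015], "grip": 1},
    {"rot": [0, 0, 0], "slide": [0, 0, -0.013], "grip": 1},
    {"rot": [0, 0, 0], "slide": [0, 0, -0.012], "grip": 1},
    {"rot": [0, 0, 0], "slide": [0, 0, -0.01], "grip": 1},
    {"rot": [0, 0, 0], "slide": [0, 0, 0], "grip": 1},
    {"rot": [0, 0, 0], "slide": [0, 0, 0], "grip": 1}
  ]
}}

```text
time: 3.75
ee_pos: [0.5573, -0.318, 0.048]
eef_rot: [0.756, 0.655, 0.0, 0.0]
ft_force: [-0.3, -1.1, -0.3]
width: 0.0872
grip_force: 0.0
```

{"method": "arm_command", "body": {
  "newtons": 25,
  "steps": [
    {"rot": [0, 0, 0], "slide": [-0.001, 0, -0.004], "grip": 1},
    {"rot": [0, 0, 0], "slide": [0, 0, 0], "grip": 1},
    {"rot": [0, 0, 0], "slide": [0, 0, 0], "grip": 0.65},
    {"rot": [0, 0, 0], "slide": [0, 0, 0], "grip": 0.55},
    {"rot": [0, 0, 0], "slide": [0, 0, 0], "grip": 0.3},
    {"rot": [0, 0, 0], "slide": [0, 0, 0], "grip": 0.3},
    {"rot": [0, 0, 0], "slide": [0, 0, 0], "grip": 0.3},
    {"rot": [0, 0, 0], "slide": [0, 0, 0], "grip": 0.3}
  ]
}}

```text
time: 4.75
ee_pos: [0.556, -0.318, 0.0441]
eef_rot: [0.756, 0.655, -0.0, 0.0]
ft_force: [-0.7, 1.1, 0.6]
width: 0.0376
grip_force: 25.0
```

{"method": "arm_command", "body": {
  "steps": [
    {"rot": [0, 0, 0], "slide": [0, 0, 0], "grip": 0.3},
    {"rot": [0, 0, 0], "slide": [0, 0, 0.003], "grip": 0.3},
    {"rot": [0, 0, 0], "slide": [0, 0, 0.003], "grip": 0.3},
    {"rot": [0, 0, 0], "slide": [0, 0, 0.004], "grip": 0.3},
    {"rot": [0, 0, 0], "slide": [0, 0, 0.005], "grip": 0.3},
    {"rot": [0, 0, 0], "slide": [0, 0, 0.005], "grip": 0.3},
    {"rot": [0, 0, 0], "slide": [0, 0, 0], "grip": 0.3},
    {"rot": [0, 0, 0], "slide": [0, 0, 0], "grip": 0.3}
  ]
}}

```text
time: 5.75
ee_pos: [0.5559, -0.3178, 0.0635]
eef_rot: [0.756, 0.655, -0.0, -0.0]
ft_force: [0.6, 0.2, -2.0]
width: 0.0375
grip_force: 25.0
```

```bash
python3 - <<'E'
from bench import sensors,eyes
import cv2,numpy as np
p=eyes.camera('top');q=eyes.camera('side')
a=cv2.resize(p['pixels'][120:320,400:600],(400,400),interpolation=2)
b=cv2.resize(q['pixels'][70:170,320:420],(400,400),interpolation=2)
cv2.imwrite('pics/m3.png',cv2.convertScaleAbs(np.hstack([a,b])[:,:,::-1],alpha=1.6))
E
```

```text
(no output)
```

View pics/m3.png

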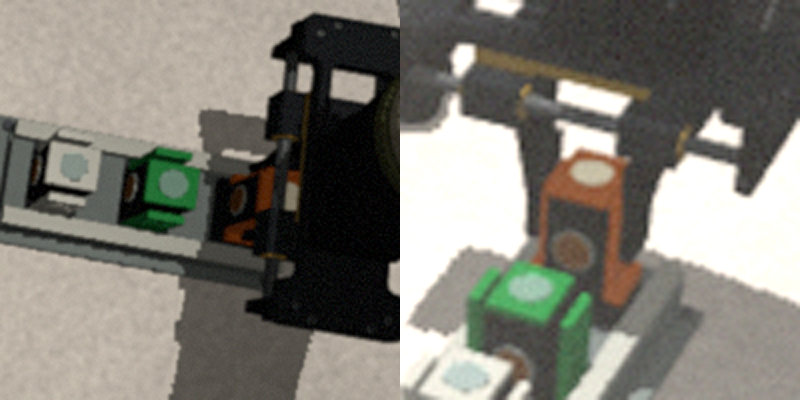

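The picture shows the cassette lifted about 20 mm, held upright and clear of the lip. The reported force is about its own weight. I'll lift it the rest of the way and carry it over.

{"method": "arm_command", "body": {
  "steps": [
    {"rot": [0, 0, 0], "slide": [0, 0, 0.01], "grip": 0.3},
    {"rot": [0, 0, 0], "slide": [0, 0, 0.015], "grip": 0.3},
    {"rot": [0, 0, 0], "slide": [0, 0, 0.02], "grip": 0.3},
    {"rot": [0, 0, 0], "slide": [0, 0, 0.02], "grip": 0.3},
    {"rot": [0, 0, 0], "slide": [0, 0, 0.02], "grip": 0.3},
    {"rot": [0, 0, 0], "slide": [0, 0, 0.015], "grip": 0.3},
    {"rot": [0, 0, 0], "slide": [0, 0, 0], "grip": 0.3},
    {"rot": [0, 0, 0], "slide": [0, 0.01, 0], "grip": 0.3}
  ]
}}

```text
time: 6.85
ee_pos: [0.5553, -0.3082, 0.1627]
eef_rot: [0.756, 0.654, -0.0, -0.001]
ft_force: [0.5, 0.0, -0.9]
width: 0.0373
grip_force: 25.0
```

{"method": "arm_command", "body": {
  "steps": [
    {"rot": [0, 0, 1], "slide": [-0.002, 0.02, 0], "grip": 0.3},
    {"rot": [0, 0, 1], "slide": [-0.004, 0.03, 0], "grip": 0.3},
    {"rot": [0, 0, 1], "slide": [-0.005, 0.035, 0], "grip": 0.3},
    {"rot": [0, 0, 1], "slide": [-0.005, 0.035, 0], "grip": 0.3},
    {"rot": [0, 0, 1], "slide": [-0.005, 0.035, 0], "grip": 0.3},
    {"rot": [0, 0, 1], "slide": [-0.005, 0.035, 0], "grip": 0.3},
    {"rot": [0, 0, 1], "slide": [-0.005, 0.035, 0], "grip": 0.3},
    {"rot": [0, 0, 1], "slide": [-0.005, 0.035, 0], "grip": 0.3}
  ]
}}

```text
time: 7.85
ee_pos: [0.5188, -0.0452, 0.1631]
eef_rot: [0.707, 0.707, -0.0, -0.0]
ft_force: [0.7, 0.0, -1.6]
width: 0.0374
grip_force: 25.0
```

{"method": "arm_command", "body": {
  "steps": [
    {"rot": [0, 0, 1], "slide": [-0.005, 0.035, 0], "grip": 0.3},
    {"rot": [0, 0, 1], "slide": [-0.005, 0.035, 0], "grip": 0.3},
    {"rot": [0, 0, 1], "slide": [-0.005, 0.035, 0], "grip": 0.3},
    {"rot": [0, 0, 1], "slide": [-0.005, 0.035, 0], "grip": 0.3},
    {"rot": [0, 0, 1], "slide": [-0.005, 0.035, 0], "grip": 0.3},
    {"rot": [0, 0, 0], "slide": [-0.004, 0.03, 0], "grip": 0.3},
    {"rot": [0, 0, 0], "slide": [-0.001, 0.02, 0], "grip": 0.3},
    {"rot": [0, 0, 0], "slide": [0, 0, 0], "grip": 0.3}
  ]
}}

```text
time: 8.85
ee_pos: [0.4883, 0.1796, 0.1632]
eef_rot: [0.675, 0.738, -0.0, -0.0]
ft_force: [-0.4, -0.3, -0.7]
width: 0.0373
grip_force: 25.0
```

{"method": "arm_command", "body": {
  "steps": [
    {"rot": [0, 0, 0], "slide": [0.001, 0.003, -0.01], "grip": 0.3},
    {"rot": [0, 0, 0], "slide": [0.001, 0.003, -0.015], "grip": 0.3},
    {"rot": [0, 0, 0], "slide": [0, 0, -0.02], "grip": 0.3},
    {"rot": [0, 0, 0], "slide": [0, 0, -0.02], "grip": 0.3},
    {"rot": [0, 0, 0], "slide": [0, 0, -0.02], "grip": 0.3},
    {"rot": [0, 0, 0], "slide": [0, 0, -0.015], "grip": 0.3},
    {"rot": [0, 0, 0], "slide": [0, 0, 0], "grip": 0.3},
    {"rot": [0, 0, 0], "slide": [0, 0, 0], "grip": 0.3}
  ]
}}

```text
time: 9.85
ee_pos: [0.4924, 0.1834, 0.0641]
eef_rot: [0.677, 0.736, 0.0, 0.0]
ft_force: [-0.0, 0.4, -1.7]
width: 0.0373
grip_force: 25.0
```

```bash
python3 - <<'E'
from bench import sensors,eyes
import cv2,numpy as np
s=sensors.read_state();print(s['ee_pos'],s['eef_rot'],s['ft_force'],s['torque'])
p=eyes.camera('top');q=eyes.camera('side')
a=cv2.resize(p['pixels'][160:360,80:280],(400,400),interpolation=2)
b=cv2.resize(q['pixels'][260:460,220:420],(400,400),interpolation=2)
cv2.imwrite('pics/m4.png',cv2.convertScaleAbs(np.hstack([a,b])[:,:,::-1],alpha=1.8))
E
```

```text
[0.49237642 0.18342478 0.06408827] [6.76657417e-01 7.36297851e-01 4.25490709e-04 1.80443310e-04] [-0.04401246  0.35036073 -1.71474735] [-0.04353326 -0.11726842  0.00430764]
```

View pics/m4.png

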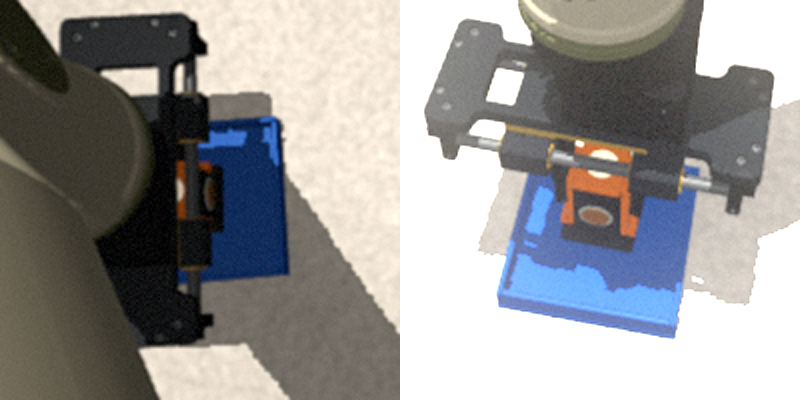

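The cassette hangs upright over the middle of the tray, with its foot at about (600,240) in the right crop. The underside is about 22 mm above the tray floor, so I'll lower gently.

{"method": "arm_command", "body": {
  "steps": [
    {"rot": [0, 0, 0], "slide": [0, 0, -0.006], "grip": 0.3},
    {"rot": [0, 0, 0], "slide": [0, 0, -0.005], "grip": 0.3},
    {"rot": [0, 0, 0], "slide": [0, 0, -0.004], "grip": 0.3},
    {"rot": [0, 0, 0], "slide": [0, 0, -0.003], "grip": 0.3},
    {"rot": [0, 0, 0], "slide": [0, 0, -0.001], "grip": 0.3},
    {"rot": [0, 0, 0], "slide": [0, 0, -0.001], "grip": 0.3},
    {"rot": [0, 0, 0], "slide": [0, 0, 0], "grip": 0.3},
    {"rot": [0, 0, 0], "slide": [0, 0, 0], "grip": 0.3}
  ]
}}

```text
time: 10.95
ee_pos: [0.492, 0.1831, 0.0436]
eef_rot: [0.677, 0.736, 0.0, 0.0]
ft_force: [-0.1, -0.1, -1.6]
width: 0.0373
grip_force: 25.0
```

{"method": "arm_command", "body": {
  "steps": [
    {"rot": [0, 0, 0], "slide": [0, 0, -0.001], "grip": 0.3},
    {"rot": [0, 0, 0], "slide": [0, 0, 0], "grip": 0.3},
    {"rot": [0, 0, 0], "slide": [0, 0, -0.0005], "grip": 0.3},
    {"rot": [0, 0, 0], "slide": [0, 0, 0], "grip": 0.3},
    {"rot": [0, 0, 0], "slide": [0, 0, -0.0005], "grip": 0.3},
    {"rot": [0, 0, 0], "slide": [0, 0, 0], "grip": 0.3},
    {"rot": [0, 0, 0], "slide": [0, 0, 0], "grip": 0.3},
    {"rot": [0, 0, 0], "slide": [0, 0, 0], "grip": 0.3}
  ]
}}

```text
time: 11.95
ee_pos: [0.492, 0.1832, 0.042]
eef_rot: [0.677, 0.736, 0.0, 0.0]
ft_force: [-2.7, -0.4, 5.0]
width: 0.0373
grip_force: 25.0
```

The force has gone from -1.6 to +5 N, so the foot is on the floor. Now I'll let go slowly.

{"method": "arm_command", "body": {
  "steps": [
    {"rot": [0, 0, 0], "slide": [0, 0, 0], "grip": 0.45},
    {"rot": [0, 0, 0], "slide": [0, 0, 0], "grip": 0.5},
    {"rot": [0, 0, 0], "slide": [0, 0, 0], "grip": 0.55},
    {"rot": [0, 0, 0], "slide": [0, 0, 0], "grip": 0.6},
    {"rot": [0, 0, 0], "slide": [0, 0, 0], "grip": 0.7},
    {"rot": [0, 0, 0], "slide": [0, 0, 0], "grip": 0.85},
    {"rot": [0, 0, 0], "slide": [0, 0, 0], "grip": 0.95},
    {"rot": [0, 0, 0], "slide": [0, 0, 0], "grip": 0.95}
  ]
}}

```text
time: 12.95
ee_pos: [0.492, 0.1831, 0.0416]
eef_rot: [0.677, 0.736, 0.0, 0.0]
ft_force: [0.9, -0.6, -0.2]
width: 0.0801
grip_force: 0.0
```

{"method": "arm_command", "body": {
  "steps": [
    {"rot": [0, 0, 0], "slide": [0, 0, 0.005], "grip": 0.95},
    {"rot": [0, 0, 0], "slide": [0, 0, 0.01], "grip": 0.95},
    {"rot": [0, 0, 0], "slide": [0, 0, 0.015], "grip": 0.95},
    {"rot": [0, 0, 0], "slide": [0, 0, 0.025], "grip": 0.95},
    {"rot": [0, 0, 0], "slide": [0, 0, 0.03], "grip": 0.95},
    {"rot": [0, 0, 0], "slide": [0, 0, 0.03], "grip": 0.95},
    {"rot": [0, 0, 0], "slide": [0, 0, 0.02], "grip": 0.95},
    {"rot": [0, 0, 0], "slide": [0, 0, 0], "grip": 0.95}
  ]
}}

```text
time: 13.95
ee_pos: [0.4929, 0.1836, 0.1788]
eef_rot: [0.677, 0.736, 0.001, 0.001]
ft_force: [0.6, -0.2, 0.1]
width: 0.0826
grip_force: 0.0
```

```bash
python3 - <<'E'
from bench import sensors,eyes
import cv2,numpy as np
p=eyes.camera('top');q=eyes.camera('side')
a=cv2.resize(p['pixels'][160:360,80:280],(400,400),interpolation=2)
b=cv2.resize(q['pixels'][260:460,220:420],(400,400),interpolation=2)
cv2.imwrite('pics/m5.png',cv2.convertScaleAbs(np.hstack([a,b])[:,:,::-1],alpha=1.5))
E
```

```text
(no output)
```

View pics/m5.png

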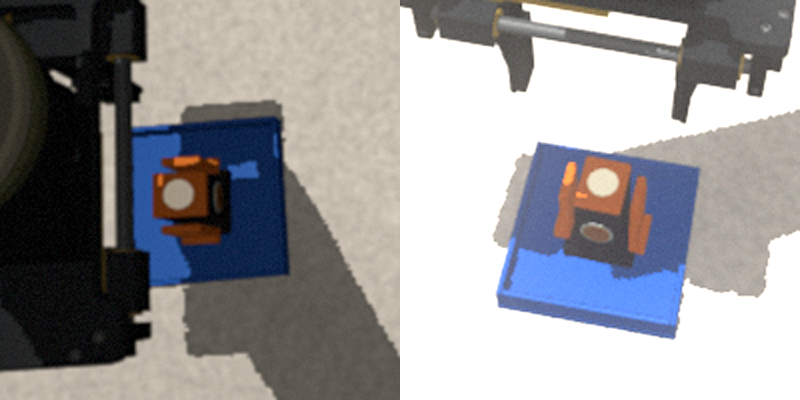

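The cassette stands upright near the middle of the tray, at about (190,195) on the left and (603,215) on the right. Both tabs have sprung out and the gripper is clear above it.

```bash
python3 -c "
from bench import order
print(order.close_job())"
```

```text
the job is handed in; nothing more can be done
None
```

The orange cassette was pinched free, lifted out and set down upright in the blue tray, then released; the job was handed in at about 14 s of the 42 s allowed.

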